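# Snap the lunch box clips shut

## Robot

A 6-joint arm with a two-finger parallel gripper is mounted at the origin on the work surface. World frame = base frame: x ahead of the robot, y to its left, z up, the work surface at z = 0. Lengths are in mm, angles in rad, forces in N, time in s.
With the tool pointing down it reaches from about 350 to 975 mm from the base axis. Payload 7.1 kg.
Tool frame: the origin (TCP) lies at the very end of the fingers, on their centre line; the grasp point (between the pads) lies 19 mm behind it (ctrl.tcp_to_grasp is the distance from the TCP to the grasp point, in mm); z points along the fingers, x is the direction in which the jaws open and shut, and the axes are right-handed (so a half turn about z gives the same grasp; the last joint's range is limited). The gripper opens to 88 mm and grips with 3 to 60 N. Pads are 20 mm wide; open, the fingers measure 115 mm over their backs; the gripper's body (75 mm by 178 mm) begins 61 mm behind the grasp point.
Start: joints at [1.148, 0.423, 1.63, -0, 1.089, -0.019], TCP at [245.54, 574.73, 222.675] pointing down, gripper open.
Joint ranges: [-3, 3], [-0.9, 2.11], [0.09, 2.58], [-1.31, 4.45], [0.11, 2.69], [-2.54, 2.54]. Speed limits (rad/s): [2.39, 2.39, 3.01, 3.14, 3.14, 3.14].

## Interface

Orientations are given as a rotation vector (axis times angle).
In Python, from workcell import get_obs, viewer, ctrl, masks_of gives the robot as it stands. The module is installed in compiled form; this text tells all that it offers.
- The arm moves only by the shell command python3 -m inch 'ROWS'. ROWS is JSON, a list of rows, each an object of numbers: "tx", "ty", "tz": the shift along the tool's x, y, z in cm; "ax", "ay", "az": the turn, a rotation vector about the tool's x, y, z in degrees; "jaw": the opening, from 0 (shut) to 1 (fully open). In form: [{"tx": .., "ty": .., "tz": .., "ax": .., "ay": .., "az": .., "jaw": ..}, ...]. A call has 1 to 12 rows; each row shifts and turns the commanded pose from where the row before left it, along the tool's axes as they then stand; what a row does not reach is not made up. A row lasts 1/8 s, in which the tool goes at most 62.5 mm and 10.7 degrees, less where a joint would pass 70% of its speed; a pose out of reach is approached as far as the arm can. A call is refused whole if a number of a shift passes 6.25 or a number of a turn 10.7, either way. A call with a gripper value outside its range is refused whole. The fingers move at their own pace and stop on an object; the grip force is fixed at half the most. Time passes only in rows, so rows that do not move let the fingers close. It gives the time, the measured TCP pose, the force and the opening at its end, in the units of the state.
- get_obs(): the state, without advancing time (a new reading comes with each control period).
- viewer.get_image(name): name is "scene" or "top"; returns (picture, depth): 400x640x3 uint8, red, green, blue; 400x640 float32, mm along the optical axis (not along the pixel's ray), 0 where there is no reading.
- viewer.get_calibration(name): a dict with "fx", "fy", "cx", "cy" (pixels), "rvec" (rotation vector, rad) and "tvec" (3), from world to camera coordinates, as OpenCV has them. Camera axes: x right, y down, z forward; pixel columns grow to the right and rows downward; lengths in mm; the calibration is good to about 2 mm. A picture is of the moment at which its call begins. get_calibration takes no time and is no camera call.
- ctrl.close_job(): hands the job in, once; it reports no verdict.
Trained networks look in the newest picture that a camera, given by its name, has taken for a name from the list of things; names that differ only in an ending like _2 or _b are one class to them, and where a whole thing is asked for, a point or a joint stands for the part that bears it (a point fixed in the world has none). Each returns a list of dicts, best first, with "score" (0 to 1); they miss things now and then, are a little off and sometimes report something else, mostly with a low value. They report only what shows in the picture. A call takes as long as a camera call. They do not tell look-alikes from the thing itself.
- masks_of(camera, thing): "pixels" (400x640 bool, what is visible of it) and "location" ([column, row] in pixels, amid what is visible of it).
The state is a dict: "t": time; "qpos": joint angles; "qvel": joint speeds; "joint_torque": joint torques, N m; "ee_pos": TCP position; "orientation": TCP orientation; "ft_force": force on the tool from outside, world axes, zero at the start; "moment": the same for the moment, N m; "width": finger opening in mm.
Only numpy, scipy, OpenCV 4.12 (cv2) and the standard library are available. Lean on these libraries where they do the work, as an engineer would, in place of code of your own. Each camera call takes 0.05 s, during which the arm holds its last target. There are 200 camera calls.

## Task

The packed lunch box has its lid on, but the steel clips at its two ends both stand open. With the fingertips, push each clip up from its outer side and over past upright so that it snaps down onto the lid and both clips are shut. Do not lift the box or shove it out of its place, pick nothing up, and leave the things around it where they stand.

Things in the scene. Friction and masses are not known exactly. Their poses are not given: they have to be found in the camera images.
- lunchbox: Yellow plastic lunch box, loose, about 0.8 kg; slides if pushed with over 3.5 to 6 N. 130 mm (its x) by 180 mm (its y) by 62 mm high to the flat lid, one piece with it. Origin under its centre, z up. The two steel clips sit on the lid at the two short ends (+y and -y), in the middle of its width. Heading within 25 degrees of the robot's, so +y is roughly the robot's left
- clip_left (a joint): Angle of the clip at the box's +y end. 0: open, leaning 25 degrees outward (+y) from upright; 0.44: upright, its tipping point; 1.97: shut, almost flat over the lid, pointing to the box's middle. The top-heavy clip is driven away from upright both ways (0.02 Nm at the open stop, 0.05 Nm shut), so past upright it snaps shut by itself and stays. Both ends are firm stops
- clip_right (a joint): The same for the clip at the box's -y end, the mirror image: at 0 it leans outward to -y, shut it points to +y
- clip_left_edge (a point): Middle of the thumb bar on the free edge of the +y clip, moving with it: a 14 mm round steel bar, 44 mm long along the box's x. The clip is a steel plate 40 mm wide and 5 mm thick, 50 mm from hinge line to this point, 135 g. Open, this point is 21 mm outward of and 45 mm above the hinge line (115 mm above the shelf)
- clip_right_edge (a point): The same point on the -y clip
- clip_left_hinge (a point): Middle of the +y clip's hinge line: on the box at y = +82 mm, 70 mm above the underside (8 mm above the lid); the line runs along the box's x
- clip_right_hinge (a point): Middle of the -y clip's hinge line: on the box at y = -82 mm, 70 mm above the underside
- mug: Bystander: aluminium mug, 80 mm across, 85 mm high, with a handle; origin under its centre. It stands beside one of the box's long sides, at least 70 mm from centre to box
- scourer_holder: Bystander: round steel wire holder with a pot scourer, 88 mm across, 56 mm high; origin under its centre; beside one of the box's long sides
- ashtray: Bystander: small glass ashtray, 104 mm across, 28 mm high; origin under its centre; beside one of the box's long sides
- soap: Bystander: bar of soap 55 by 36 by 20 mm lying in the ashtray; origin under its centre
- brush: Bystander: flat silicone brush, 210 mm long, 32 mm high with its bristles up, lying about 190 mm out from the +y end of the box; origin under the middle of its length
- bowl: Bystander: steel bowl, 110 mm across, 40 mm high, about 190 mm out from the -y end of the box to its centre; origin under its centre
There are look-alikes about, which are no part of the job. Of the things that look like the lunchbox, the largest one is meant.

How it is judged (in metres and radians):
On the way, in this order (a step that is already met when the one before it is completed fails the run):
1. one clip has snapped shut (value of joint any of clip_left, clip_right above 1.8 rad), for 0.1 s.
2. both clips have snapped shut (value of joint each of clip_left, clip_right above 1.8 rad), for 0.1 s.
At the end, for the whole second after the job is handed in: Both clips snapped shut on the lid (each joint above 1.8 rad), the box at rest, level and within 50 mm of its starting place, and every bystander within 30 mm of where it stood, the mug upright (all of step 2 and distance of lunchbox from where it was at the start of the episode below 0.05 m and angle between lunchbox's own z axis and vertical below 0.1 rad and linear speed of lunchbox below 0.02 m/s and distance of each of mug, scourer_holder, ashtray, soap, brush, bowl from where it was at the start of the episode below 0.03 m and angle between mug's own z axis and vertical below 0.2 rad); the robot touches nothing.
It fails at once if the lunch box is lifted more than 15 mm or tipped (height (world z) of lunchbox above 0.015 m or angle between lunchbox's own z axis and vertical above 0.2 rad).
It fails at once if the lunch box is shoved more than 50 mm from its place (distance of lunchbox from where it was at the start of the episode above 0.05 m).
It fails at once if a bystander is lifted, knocked or pushed more than 30 mm from its place (distance of any of mug, scourer_holder, ashtray, soap, brush, bowl from where it was at the start of the episode above 0.03 m or angle between mug's own z axis and vertical above 0.5 rad).
It also fails if it takes over 40 s, if anything falls off the work surface, if the arm or the gripper's body presses on something with over 40 N, if the wrist force passes 120 N, or if a joint passes its speed limit or range.

## Working session

There is one attempt and no reset: what is moved stays moved. The work goes in short steps, Python scripts to look and compute and a shell command to move; the robot and the scene stay as the last step left them, time stands still between calls to the robot, and variables do not carry over. Pictures are saved under pics/ and viewed, about 8 in all and at most 12, crops included, and the job is handed in when it is done.

```bash
mkdir -p pics; cat > h.py <<'E'
import numpy as np, cv2
from workcell import get_obs, viewer, ctrl, masks_of
from scipy.spatial.transform import Rotation as R
def cal(n):
    c=viewer.get_calibration(n); return c,R.from_rotvec(np.ravel(c["rvec"])).as_matrix(),np.ravel(c["tvec"])
def cloud(n,d):
    c,Rm,t=cal(n); v,u=np.mgrid[0:400,0:640]
    P=np.stack([(u-c["cx"])/c["fx"]*d,(v-c["cy"])/c["fy"]*d,d],-1)
    return (P-t)@Rm   # world
def px(n,p):
    c,Rm,t=cal(n); q=Rm@np.array(p,float)+t; return [c["fx"]*q[0]/q[2]+c["cx"],c["fy"]*q[1]/q[2]+c["cy"]]
E
python3 - <<'E'
from h import *
ims=[]
for n in("scene","top"):
    im,d=viewer.get_image(n); W=cloud(n,d)
    ims.append(im)
    for th in("lunchbox","clip_left_edge","clip_right_edge","mug","scourer_holder","ashtray","brush","bowl"):
        for m in masks_of(n,th):
            if m["score"]<.3: continue
            k=m["pixels"]&(d>0); q=W[k]
            print(n,th,round(m["score"],2),np.round(m["location"]),k.sum(),np.round(np.median(q,0)) if len(q) else None, np.round(np.percentile(q,95,0)-np.percentile(q,5,0)) if len(q) else None)
    cv2.imwrite(f"pics/{n}0.png",im[:,:,::-1])
o=get_obs();print(o["t"],o["ee_pos"],o["orientation"],o["ft_force"])
E
```

```text
scene lunchbox 0.88 [275. 202.] 1072 [357. -51.  41.] [101. 112.  60.]
scene lunchbox 0.85 [355. 219.] 3126 [554. 125.  61.] [111. 178.  91.]
scene lunchbox 0.82 [362. 166.] 810 [272. 291.  39.] [120.  77.  62.]
scene clip_left_edge 0.79 [387. 194.] 243 [527. 226.  96.] [37. 24. 50.]
scene clip_left_edge 0.47 [261. 200.] 54 [379. -99.  67.] [24. 18. 32.]
scene clip_right_edge 0.62 [280. 182.] 108 [302.   0.  61.] [24. 22. 34.]
scene clip_right_edge 0.58 [326. 206.] 122 [543.  33. 114.] [39. 26. 54.]
scene mug 0.7 [322. 188.] 829 [383. 109.  59.] [77. 99. 69.]
scene scourer_holder 0.83 [359. 269.] 1061 [717.  43.  37.] [77. 70. 50.]
scene ashtray 0.76 [411. 250.] 956 [699. 219.  19.] [92. 93. 29.]
scene brush 0.91 [448. 215.] 504 [595. 405.  18.] [190.  35.  23.]
scene bowl 0.96 [259. 243.] 1075 [ 513. -137.   22.] [97. 88. 36.]
top lunchbox 0.86 [370. 273.] 1869 [337. -46.  42.] [ 95. 108.  37.]
top lunchbox 0.69 [228. 317.] 1903 [253. 301.  42.] [114.  78.  30.]
top lunchbox 0.67 [294. 199.] 4360 [526. 135.  63.] [116. 177.  51.]
top clip_left_edge 0.66 [255. 200.] 295 [523. 229. 10
[... 193 characters left out ...]
339.] 128 [193. 295.  65.] [17. 24. 36.]
top clip_right_edge 0.69 [253. 199.] 297 [523. 228. 101.] [38. 28. 51.]
top clip_right_edge 0.42 [350. 294.] 84 [299.   3.  68.] [20. 20. 33.]
top mug 0.98 [303. 268.] 938 [358. 115.   6.] [65. 69. 85.]
top scourer_holder 0.93 [323. 132.] 996 [694.  58.  47.] [74. 71. 53.]
top ashtray 0.83 [266. 136.] 956 [699. 222.  16.] [86. 86. 24.]
top brush 0.81 [183. 183.] 966 [573. 412.  19.] [193.  34.  29.]
top brush 0.5 [303. 269.] 1031 [356. 116.   6.] [66. 82. 85.]
top bowl 0.57 [407. 195.] 1431 [ 533. -142.   16.] [85. 86. 35.]
0.9 [245.55028283 574.72968585 222.70131149] [2.62172430e+00 1.73093794e+00 6.11929236e-05] [-0.22434486  0.00693338 -0.40419398]
```

View pics/top0.png

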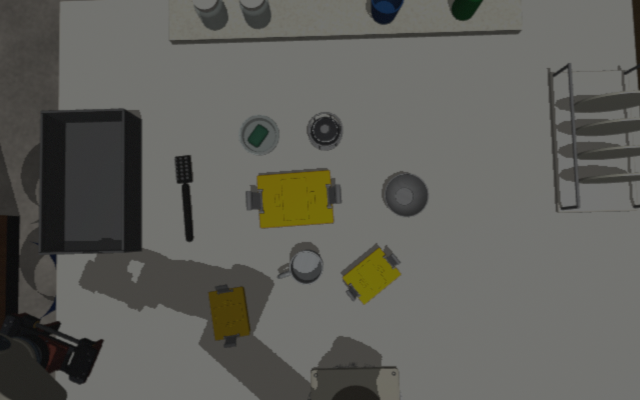

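View pics/scene0.png

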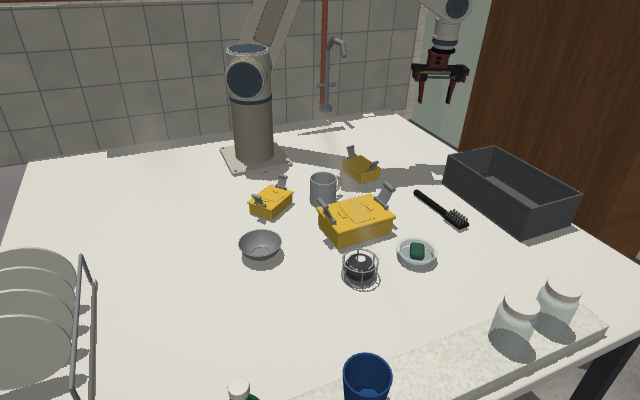

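The top view shows three yellow boxes: the large one at (294,199) and two small ones at (370,273) and (228,317). I choose the large one. The mug is at (305,265), bowl (407,195), brush (185,195). Next I measure the box and check a close crop.

```bash
python3 - <<'E'
from h import *
for n in("top","scene"):
    im,d=viewer.get_image(n); W=cloud(n,d)
    near=(np.hypot(W[...,0]-527,W[...,1]-134)<150)&(d>0)
    lid=near&(abs(W[...,2]-61)<7)&(im[...,2]<100)&(im[...,0]>120)
    r=cv2.minAreaRect(W[lid][:,:2].astype(np.float32)); print(n,"lid",lid.sum(),r,np.median(W[lid][:,2]))
    for s,lo,hi in(("R",-50,75),("L",190,290)):
        k=near&(W[...,2]>72)&(W[...,2]<135)&(W[...,1]>lo)&(W[...,1]<hi)
        q=W[k]; 
        for a in(75,85,95,105,112):
            z=q[(q[:,2]>a)&(q[:,2]<a+10)]
            if len(z): print(n,s,a,len(z),np.round(z.mean(0)),np.round(np.ptp(z,axis=0)))
    if n=="top": c=im[150:250,225:365]
    else: c=im[170:260,300:420]
    cv2.imwrite(f"pics/{n}c.png",cv2.resize(c[:,:,::-1],None,fx=5,fy=5,interpolation=cv2.INTER_CUBIC))
E
```

```text
top lid 0 ((0.0, 0.0), (0.0, 0.0), 0.0) nan
top R 75 41 [530.  53.  79.] [55.  8. 10.]
top R 85 38 [533.  47.  90.] [38.  7. 10.]
top R 95 34 [530.  42. 100.] [38.  7.  9.]
top R 105 9 [528.  40. 108.] [40.  4.  9.]
top R 112 77 [532.  32. 119.] [44. 14.  8.]
top L 75 56 [522. 218.  79.] [57. 11. 10.]
top L 85 44 [523. 223.  90.] [38.  8. 10.]
top L 95 44 [522. 228. 100.] [40.  8. 10.]
top L 105 21 [527. 231. 109.] [34.  6. 10.]
top L 112 80 [522. 237. 119.] [42. 14.  8.]
scene lid 1695 ((531.5623779296875, 133.1464080810547), (133.03369140625, 181.1084747314453), 2.37172269821167) 62.010262309073134
scene R 75 14 [540.  46.  80.] [39. 10.  9.]
scene R 85 10 [547.  42.  90.] [23.  6.  7.]
scene R 95 9 [550.  38. 100.] [10.  8. 10.]
scene R 105 14 [548.  29. 113.] [33. 14.  7.]
scene R 112 61 [538.  28. 119.] [46. 15. 10.]
scene L 75 43 [527. 218.  80.] [41.  8. 10.]
scene L 85 46 [527. 223.  90.] [40. 11.  9.]
scene L 95 45 [527. 228. 100.] [39. 10.  9.]
scene L 105 35 [529. 232. 110.] [44. 15. 10.]
scene L 112 59 [528. 233. 118.] [48. 16.  9.]
  return _methods._mean(a, axis=axis, dtype=dtype,
  ret = ret.dtype.type(ret / rcount)
```

View pics/topc.png

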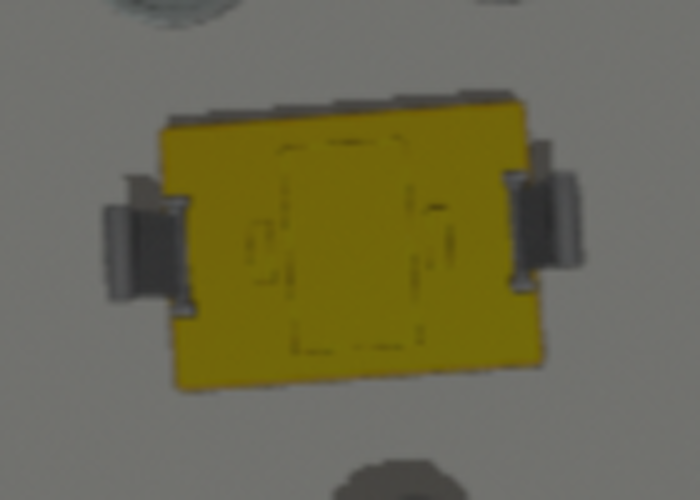

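The crop confirms the choice: the large box, with both steel clips leaning outward, left at (140,250) and right at (550,220) in the crop. The box centre is near (528,134) with a heading of about +2.8°. I'll close the jaws, align the tool with the box and move to outside the left clip.

```bash
python3 -m inch '[{"az":-8.6,"jaw":0},{"az":-8.6,"jaw":0},{"az":-8.7,"jaw":0},{"tx":-3.86,"ty":3.26,"jaw":0},{"tx":-3.86,"ty":3.26,"jaw":0},{"tx":-3.86,"ty":3.26,"jaw":0},{"tx":-3.86,"ty":3.26,"jaw":0},{"tx":-3.86,"ty":3.26,"jaw":0},{"tx":-3.86,"ty":3.26,"jaw":0},{"tx":-3.86,"ty":3.26,"jaw":0},{"tx":-3.86,"ty":3.26,"jaw":0},{"jaw":0}]'; python3 - <<'E'
from h import *
o=get_obs(); Rm=R.from_rotvec(o["orientation"]).as_matrix(); b=np.array([-.049,.999,0])
print(o["t"],o["ee_pos"],o["width"],np.round(Rm,3))
im,d=viewer.get_image("scene")
p=np.array([o["ee_pos"]]); print((Rm.T@(np.array([521,279,106])-o["ee_pos"]))/10)
cv2.imwrite("pics/s1.png",cv2.resize(im[100:280,280:480,::-1],None,fx=4,fy=3.2))
cv2.imwrite("pics/s1.png",cv2.resize(im[110:260,290:480,::-1],None,fx=4,fy=4))
E
```

```text
1.0 [245.54193268 574.72138368 222.66438616] 87.80741208305898 [[ 0.393  0.92  -0.   ]
 [ 0.92  -0.393 -0.   ]
 [-0.     0.    -1.   ]]
[-16.37015411  36.94968974  11.66735227]$[0]: bad value
```

View pics/s1.png

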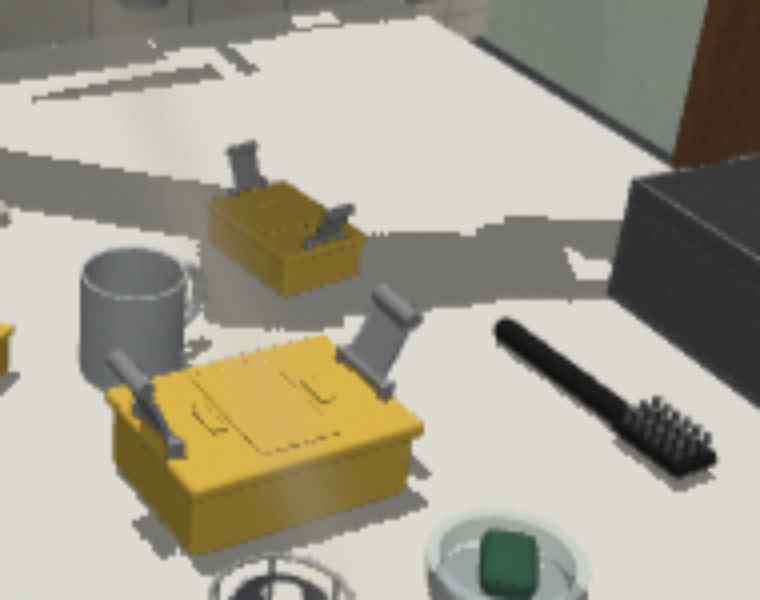

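The picture shows both clips of the large box standing open. The arm did not move because the call was refused: every row needs all its keys.

```bash
python3 -m inch '[{"tx":0,"ty":0,"tz":0,"ax":0,"ay":0,"az":-8.6,"jaw":0},{"tx":0,"ty":0,"tz":0,"ax":0,"ay":0,"az":-8.6,"jaw":0},{"tx":0,"ty":0,"tz":0,"ax":0,"ay":0,"az":-8.7,"jaw":0},{"tx":-3.86,"ty":3.26,"tz":0,"ax":0,"ay":0,"az":0,"jaw":0},{"tx":-3.86,"ty":3.26,"tz":0,"ax":0,"ay":0,"az":0,"jaw":0},{"tx":-3.86,"ty":3.26,"tz":0,"ax":0,"ay":0,"az":0,"jaw":0},{"tx":-3.86,"ty":3.26,"tz":0,"ax":0,"ay":0,"az":0,"jaw":0},{"tx":-3.86,"ty":3.26,"tz":0,"ax":0,"ay":0,"az":0,"jaw":0},{"tx":-3.86,"ty":3.26,"tz":0,"ax":0,"ay":0,"az":0,"jaw":0},{"tx":-3.86,"ty":3.26,"tz":0,"ax":0,"ay":0,"az":0,"jaw":0},{"tx":-3.86,"ty":3.26,"tz":0,"ax":0,"ay":0,"az":0,"jaw":0},{"tx":0,"ty":0,"tz":0,"ax":0,"ay":0,"az":0,"jaw":0}]'; python3 - <<'E'
from h import *
o=get_obs(); Rm=R.from_rotvec(o["orientation"]).as_matrix()
print(o["t"],o["ee_pos"],o["width"],np.round(Rm,3))
print((Rm.T@(np.array([521,279,106])-o["ee_pos"]))/10)
E
```

```text
t: 2.55
ee_pos: [522.9, 276.6, 222.7]
orientation: [2.172, 2.269, 0.001]
ft_force: [0.2, 0.4, 1.1]
width: 0.6
2.55 [522.94696453 276.59228166 222.72040769] 0.5953566207297579 [[-0.044  0.999  0.001]
 [ 0.999  0.044 -0.   ]
 [-0.     0.001 -1.   ]]
[ 0.25055218 -0.19214761 11.67187716]
```

```bash
python3 -m inch '[{"tx":0.1,"ty":-0.1,"tz":3.8,"ax":0,"ay":0,"az":0,"jaw":0},{"tx":0.1,"ty":-0.1,"tz":3.8,"ax":0,"ay":0,"az":0,"jaw":0},{"tx":0,"ty":0,"tz":3.9,"ax":0,"ay":0,"az":0,"jaw":0},{"tx":0,"ty":0,"tz":0,"ax":0,"ay":0,"az":0,"jaw":0}]'; python3 - <<'E'
from h import *
im,d=viewer.get_image("scene")
cv2.imwrite("pics/s2.png",cv2.resize(im[110:260,290:480,::-1],None,fx=4,fy=4))
E
```

```text
t: 3.05
ee_pos: [516.2, 280.5, 105.2]
orientation: [-2.165, -2.274, 0.009]
ft_force: [-0.4, -0.3, 0.2]
width: 0.7
```

View pics/s2.png

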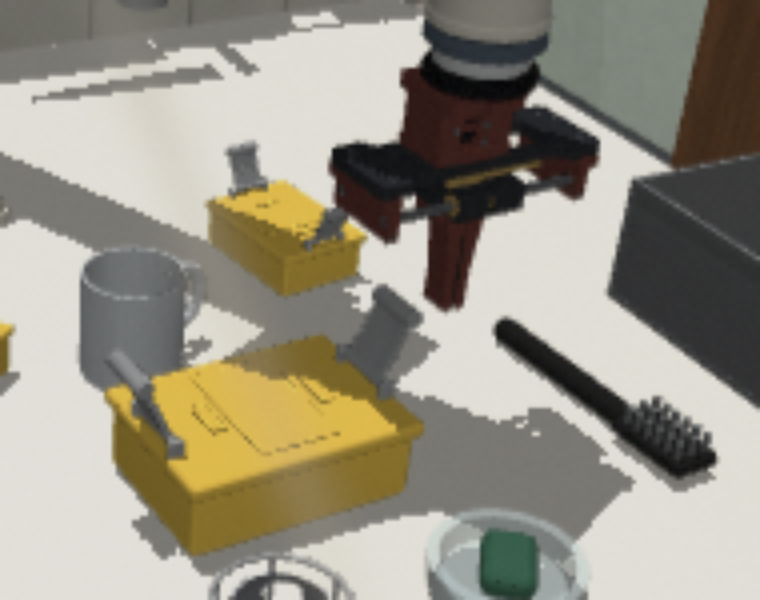

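The closed fingertips stand at the crop's (445,305), just outside the left clip's bar at (400,300), with clear space around them. I'll push inward.

```bash
python3 -m inch '[{"tx":-0.9,"ty":0.5,"tz":0,"ax":0,"ay":0,"az":0,"jaw":0},{"tx":-0.8,"ty":0,"tz":0,"ax":0,"ay":0,"az":0,"jaw":0},{"tx":-0.7,"ty":0,"tz":0,"ax":0,"ay":0,"az":0,"jaw":0},{"tx":-0.7,"ty":0,"tz":0,"ax":0,"ay":0,"az":0,"jaw":0},{"tx":-0.7,"ty":0,"tz":0,"ax":0,"ay":0,"az":0,"jaw":0},{"tx":-0.7,"ty":0,"tz":0,"ax":0,"ay":0,"az":0,"jaw":0},{"tx":-0.6,"ty":0,"tz":0,"ax":0,"ay":0,"az":0,"jaw":0},{"tx":-0.5,"ty":0,"tz":0,"ax":0,"ay":0,"az":0,"jaw":0},{"tx":0,"ty":0,"tz":0,"ax":0,"ay":0,"az":0,"jaw":0},{"tx":0,"ty":0,"tz":0,"ax":0,"ay":0,"az":0,"jaw":0}]'; python3 - <<'E'
from h import *
im,d=viewer.get_image("scene")
cv2.imwrite("pics/s3.png",cv2.resize(im[110:260,290:480,::-1],None,fx=4,fy=4))
E
```

```text
t: 4.35
ee_pos: [526.6, 225.2, 107.7]
orientation: [-2.167, -2.274, -0.0]
ft_force: [-0.6, -0.4, -0.7]
width: 0.4
```

View pics/s3.png

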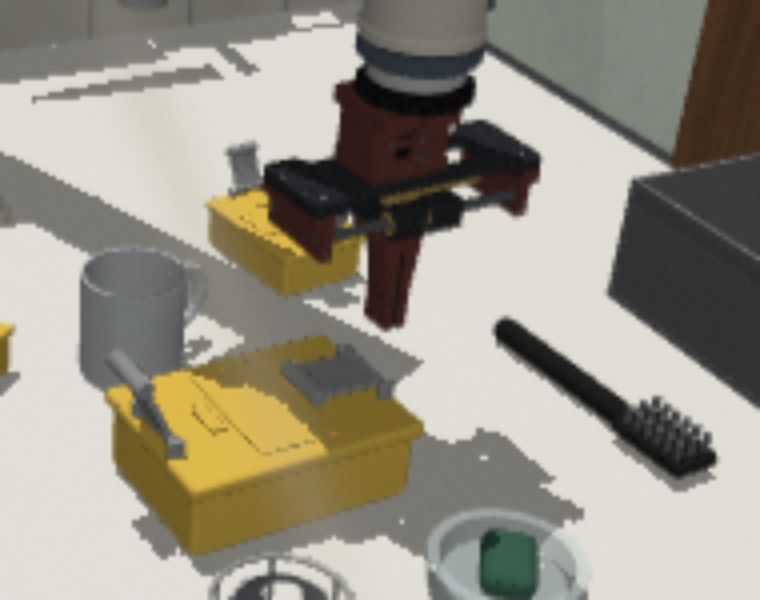

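The left clip is shut: it lies flat on the lid at (340,375), and the box is unmoved. Next I go over to outside the right clip.

```bash
python3 -m inch '[{"tx":0.5,"ty":0,"tz":-4,"ax":0,"ay":0,"az":0,"jaw":0},{"tx":0,"ty":0,"tz":-5,"ax":0,"ay":0,"az":0,"jaw":0},{"tx":-4.8,"ty":0,"tz":0,"ax":0,"ay":0,"az":0,"jaw":0},{"tx":-4.9,"ty":0,"tz":0,"ax":0,"ay":0,"az":0,"jaw":0},{"tx":-4.9,"ty":-0.1,"tz":0,"ax":0,"ay":0,"az":0,"jaw":0},{"tx":-4.9,"ty":-0.1,"tz":0,"ax":0,"ay":0,"az":0,"jaw":0},{"tx":-4.7,"ty":-0.1,"tz":0,"ax":0,"ay":0,"az":0,"jaw":0},{"tx":0,"ty":0,"tz":0,"ax":0,"ay":0,"az":0,"jaw":0},{"tx":0,"ty":0,"tz":0,"ax":0,"ay":0,"az":0,"jaw":0}]'; python3 - <<'E'
from h import *
o=get_obs(); Rm=R.from_rotvec(o["orientation"]).as_matrix()
im,d=viewer.get_image("scene"); W=cloud("scene",d)
k=(d>0)&(W[...,2]>112)&(W[...,2]<128)&(abs(W[...,0]-532)<50)&(abs(W[...,1]-32)<25); print("bar",k.sum(),W[k].mean(0))
print((Rm.T@(np.array([535,-12,107])-o["ee_pos"]))/10)
E
```

```text
t: 5.52
ee_pos: [534.9, -11.3, 197.7]
orientation: [-2.168, -2.274, -0.0]
ft_force: [1.0, -0.2, -0.2]
width: 0.6
bar 70 [537.9834446   28.1880271  119.15579475]
[-6.84896886e-02  3.52679891e-03  9.06536771e+00]
```

```bash
python3 -m inch '[{"tx":0,"ty":0,"tz":3,"ax":0,"ay":0,"az":0,"jaw":0},{"tx":0,"ty":0,"tz":3,"ax":0,"ay":0,"az":0,"jaw":0},{"tx":0,"ty":0,"tz":3,"ax":0,"ay":0,"az":0,"jaw":0},{"tx":0,"ty":0,"tz":0,"ax":0,"ay":0,"az":0,"jaw":0},{"tx":0,"ty":0,"tz":0,"ax":0,"ay":0,"az":0,"jaw":0}]' && python3 -m inch '[{"tx":0.9,"ty":0,"tz":0,"ax":0,"ay":0,"az":0,"jaw":0},{"tx":0.8,"ty":0,"tz":0,"ax":0,"ay":0,"az":0,"jaw":0},{"tx":0.7,"ty":0,"tz":0,"ax":0,"ay":0,"az":0,"jaw":0},{"tx":0.7,"ty":0,"tz":0,"ax":0,"ay":0,"az":0,"jaw":0},{"tx":0.7,"ty":0,"tz":0,"ax":0,"ay":0,"az":0,"jaw":0},{"tx":0.7,"ty":0,"tz":0,"ax":0,"ay":0,"az":0,"jaw":0},{"tx":0.6,"ty":0,"tz":0,"ax":0,"ay":0,"az":0,"jaw":0},{"tx":0.5,"ty":0,"tz":0,"ax":0,"ay":0,"az":0,"jaw":0},{"tx":0,"ty":0,"tz":0,"ax":0,"ay":0,"az":0,"jaw":0},{"tx":0,"ty":0,"tz":0,"ax":0,"ay":0,"az":0,"jaw":0}]'; python3 - <<'E'
from h import *
im,d=viewer.get_image("scene")
cv2.imwrite("pics/s4.png",cv2.resize(im[110:270,240:430,::-1],None,fx=4,fy=3.7))
E
```

```text
t: 6.2
ee_pos: [535.6, -11.0, 108.5]
orientation: [2.165, 2.275, 0.001]
ft_force: [0.1, -0.7, 0.2]
width: 0.5
t: 7.45
ee_pos: [532.2, 44.1, 107.6]
orientation: [-2.167, -2.274, 0.0]
ft_force: [-0.5, -0.5, -0.2]
width: 0.6
```

View pics/s4.png

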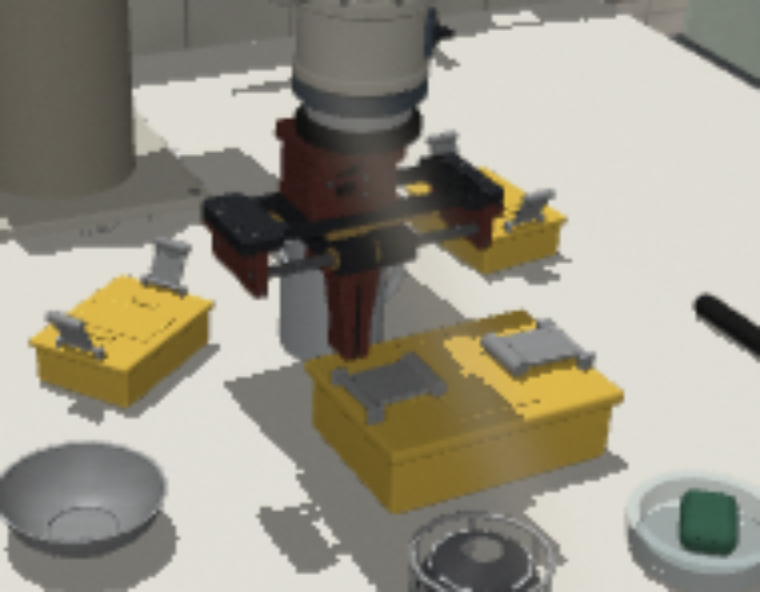

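Both clips now lie flat on the lid, right at (390,385) and left at (540,345). I'll retract and check.

```bash
python3 -m inch '[{"tx":-0.5,"ty":0,"tz":-4,"ax":0,"ay":0,"az":0,"jaw":0},{"tx":0,"ty":0,"tz":-5,"ax":0,"ay":0,"az":0,"jaw":0},{"tx":-4,"ty":0,"tz":-4,"ax":0,"ay":0,"az":0,"jaw":0},{"tx":-5,"ty":0,"tz":-2,"ax":0,"ay":0,"az":0,"jaw":0},{"tx":0,"ty":0,"tz":0,"ax":0,"ay":0,"az":0,"jaw":0},{"tx":0,"ty":0,"tz":0,"ax":0,"ay":0,"az":0,"jaw":0},{"tx":0,"ty":0,"tz":0,"ax":0,"ay":0,"az":0,"jaw":0},{"tx":0,"ty":0,"tz":0,"ax":0,"ay":0,"az":0,"jaw":0}]'; python3 - <<'E'
from h import *
im,d=viewer.get_image("scene"); W=cloud("scene",d)
near=(np.hypot(W[...,0]-527,W[...,1]-134)<150)&(d>0)
lid=near&(abs(W[...,2]-61)<7)&(im[...,2]<100)&(im[...,0]>120)
print("lid",cv2.minAreaRect(W[lid][:,:2].astype(np.float32)))
k=near&(W[...,2]>70)&(W[...,2]<180)&(abs(W[...,0]-527)<55); print("above lid z max",np.percentile(W[k][:,2],[50,95,100]),W[k][:,1].min(),W[k][:,1].max())
for th in("mug","scourer_holder","ashtray","brush","bowl"):
    m=masks_of("scene",th)
    if m: print(th,round(m[0]["score"],2),np.round(m[0]["location"]),np.round(np.median(W[m[0]["pixels"]&(d>0)],0)))
print(get_obs()["ee_pos"],get_obs()["ft_force"])
E
```

```text
t: 8.5
ee_pos: [536.5, -49.8, 256.9]
orientation: [-2.165, -2.275, 0.001]
ft_force: [0.4, 0.4, -0.7]
width: 0.5
lid ((531.013427734375, 133.42324829101562), (132.19964599609375, 180.4685516357422), 2.5471765995025635)
above lid z max [73.13768038 77.96324565 80.63523211] 45.292190072721276 220.927139912478
mug 0.84 [322. 189.] [385. 105.  56.]
scourer_holder 0.64 [358. 269.] [718.  43.  38.]
ashtray 0.58 [410. 256.] [703. 216.  19.]
brush 0.73 [448. 212.] [585. 406.  17.]
bowl 0.59 [260. 245.] [ 513. -136.   22.]
[536.82768762 -50.5098423  257.57078157] [-0.35035744  0.40707462  0.39758722]
```

```bash
python3 -c "
from workcell import ctrl
print(ctrl.close_job())"
```

```text
the job is handed in; nothing more can be done
None
```

Both clips on the large lunch box are shut, and I handed the job in at about 9 s of the 40 s allowed. With the fingertips closed, I pushed the left clip and then the right one inward from their outer sides past upright, and each snapped down onto the lid.

**Last checks:**
- **Clips:** Nothing stands more than about 81 mm above the shelf over the lid. The open bars reached above 120 mm.
- **Box:** It measured within about 1 mm and 0.2° of its starting pose.
- **Bystanders:** The mug, scourer holder, ashtray and bowl were within about 6 mm of their first readings. The brush read about 10 mm off along its length, which I put down to mask noise because the arm never came near it. I did not measure the soap separately. It was still in the ashtray in the picture taken after the second push.
- **Arm:** It stood clear, with its tip about 257 mm up and wrist forces under 1 N.

No final check failed. One early move call was refused because its rows lacked some keys; nothing moved, and I sent it again in full.

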